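# Punch the scribed mark on a flange blank

## Task

Slide the aluminium plate over the bed of the hand punch, without lifting it, until it lies flat along the fence and its scribed ring is right under the punch tip. Then press the black knob down until the punch bears on the plate inside the ring, nowhere else on the plate, and let it spring back up. Leave the plate lying there, and leave the other things alone.

Things in the scene. Friction and masses are not known exactly. Their poses are not given: they have to be found in the camera images.
- press: Hand punch stand, fixed on the worktop, at a small angle to the robot. Origin on the worktop right below the punch axis; x to its back, y to its left, z up. Dark steel bed: x -120 to +85, y -170 to +170 mm, top 6 mm above the origin.
- fence (a point): Steel fence on the stand's bed, parallel to the stand's y: this point is the middle of its front face at bed level (x = +40 mm from the punch axis). 260 mm long, 16 mm high. A plate with its +x edge against it has its ring at the right distance.
- head (a point): Centre of the underside of the grey head's front end, 81 mm above the worktop on the punch axis. In the stand's frame the head spans x -22 to +96, y -20 to +20, z 81 to 140 mm; it is carried by a grey column behind the fence (x +62 to +98, y -22 to +22).
- plate: Loose plain grey aluminium plate (flange blank), 120 mm in x by 200 mm in y by 10 mm thick, 0.4 to 0.75 kg, slides under a push of less than 10 N. Origin at the centre of its underside; z up; its +x long edge goes against the fence. Starts flat on the bed in front of the fence, a little askew, shifted to one side or the other.
- mark (a point): Centre of the scribed ring (12 mm diameter) on the plate's top face, where a dark line along the plate and one across it cross: 20 mm in +x and 20 mm in -y from the plate's centre, hence 40 mm from the long edge that goes against the fence.
- bit_tip (a point): Tip of the punch (4 mm wide, conical bit of 12 mm diameter), pointing straight down; at rest 28 mm above the worktop, 12 mm above the plate's top face. Moves down with the knob.
- knob_top (a point): Centre of the top of the black mushroom knob (48 mm diameter, 27 mm high) above the head, 185 mm above the worktop at rest; pushed straight down.
- punch (a joint): Downward travel of knob and punch, m: 0 at rest (up), about 0.012 when the tip touches the plate, 0.020 at its stop with no plate below. A spring returns it: about 1.5 N to start moving, 3.5 N at 0.012.
- carton: Bystander: closed grey carton 64x64x26 mm, behind the fence on the left of the column; origin at the centre of its underside.
- sealant: Bystander: red bottle with white nozzle, 27x37x106 mm, standing behind the fence on the right of the column; origin at the centre of its underside.

How it is judged (in metres and radians):
On the way, in this order (a step that is already met when the one before it is completed fails the run):
1. the plate lies still along the fence with the ring under the punch tip (mark within 6 mm of the tip's vertical line, edge within 3 degrees of the fence) (horizontal distance between mark and bit_tip below 0.006 m and angle between the x axis of plate and the x axis of press, either way round below 0.052 rad and linear speed of plate below 0.01 m/s), for 0.2 s.
2. the punch bears on the plate inside the ring with more than 1.5 N (contact force between punch and plate above 1.5 N and horizontal distance between mark and bit_tip below 0.006 m), for 0.02 s.
At the end, for the whole second after the job is handed in: The punch is fully back up (within 2 mm), and the plate lies flat and still on the bed along the fence (within 3 degrees), with the centre of its scribed ring within 6 mm of the punch tip's vertical line (all of step 1 and z of plate in the frame of press below 0.009 m and value of joint punch below 0.002 m); the robot touches nothing.
It fails at once if the punch is pressed on the plate outside the ring (more than 8 mm from its centre) (contact force between punch and plate above 1 N and horizontal distance between mark and bit_tip above 0.008 m).
It fails at once if the plate is lifted off the bed (centre more than 10 mm up) or tipped by more than 9 degrees (z of plate in the frame of press above 0.016 m or angle between plate's own z axis and vertical above 0.16 rad).
It fails at once if a bystander (carton or bottle) is shifted by more than 20 mm (distance of any of carton, sealant from where it was at the start of the episode above 0.02 m).
It also fails if it takes over 69 s, if anything falls off the work surface, if the arm or the gripper's body presses on something with over 40 N, if the wrist force passes 120 N, or if a joint passes its speed limit or range.

## Robot

A 6-joint arm with a two-finger parallel gripper is mounted at the origin on a cart in front of the work surface, level with it; the furniture and walls round the work are solid. World frame = base frame: x ahead of the robot, y to its left, z up, the work surface at z = 0. Lengths are in mm, angles in rad, forces in N, time in s.
With the tool pointing down it reaches from about 300 to 875 mm from the base axis. Payload 6.4 kg.
Tool frame: the origin (TCP) lies on the mounting face of the last link; the fingertips stand 173 mm ahead of it and the grasp point (between the pads) lies 155 mm ahead of it; z points along the fingers, y is the line along which they close (so a half turn about z gives the same grasp; the last joint's range is limited). The gripper opens to 85 mm and grips with 20 to 120 N. Pads are 22 mm wide; open, the fingers measure 114 mm over their backs; the gripper's body (76 mm by 85 mm) begins 54 mm behind the grasp point. The pads swing forward as they close: fully open they stand 13 mm farther back than shut.
Start: joints at [-1.485, 0.181, 1.607, -0, 1.354, -0.206], TCP at [165.43, -550.704, 404.688] pointing down, gripper open.
Joint ranges: [-2.99, 2.99], [-0.89, 2.07], [0.3, 2.58], [-1.14, 4.28], [0, 2.63], [-3.12, 3.12]. Speed limits (rad/s): [2.57, 2.57, 3.01, 3.14, 3.14, 3.14].

## Interface

Orientations are given as [roll, pitch, yaw] about the fixed x, y, z axes, in that order (R = Rz(yaw) Ry(pitch) Rx(roll)).
In Python, from bench import monitor, cams, workorder, spotter gives the robot as it stands. The module is installed in compiled form; this text tells all that it offers.
- The arm moves only by the tool send_rows, never from a script. Its argument "series" is a list of rows, each a list of 5 numbers: the shift along the tool's x, y, z in cm, then the turn about the tool's z in rad, then the opening, from 0 (shut) to 1 (fully open). In form: [[tx, ty, tz, roll, grip], ...]. A call has 1 to 5 rows; each row is the pose to reach, as a shift and turn from the pose commanded when the call began, along the tool's axes at that moment; what a row does not reach only later rows make up. A row lasts 1/12 s, in which the tool goes at most 41.7 mm and 7.16 degrees, less where a joint would pass 70% of its speed; a pose out of reach is approached as far as the arm can. A call with a gripper value outside its range is refused whole. The fingers move at their own pace and stop on an object; "squeeze" is the grip in N (left out, the last holds). Time passes only in rows, so rows that repeat a pose let the fingers close. It gives the time, the measured TCP pose, the force, the opening and the grip force at its end, in the units of the state.
- monitor.sense(): the state, without advancing time (a new reading comes with each control period).
- cams.camera(name): name is "scene" or "side" or "wrist"; returns the picture (420x560x3 uint8, red, green, blue); there is no depth.
- cams.camera_info(name): a dict with "vfov" (degrees; the focal length in pixels is half the picture's height over the tangent of half this angle, whatever the lens; pixels are square), "cx", "cy" (the principal point, pixels), "R" (3x3) and "t" (3): a world point X has camera coordinates R X + t. Camera axes: x right, y down, z forward; pixel columns grow to the right and rows downward; lengths in mm; the calibration is good to about 2 mm. A picture is of the moment at which its call begins: read the wrist's pose just before it. camera_info takes no time and is no camera call; for the wrist camera it gives the pose at the moment of the call.
- workorder.job_done(): hands the job in; it is judged then, once.
Trained networks look in the newest picture that a camera, given by its name, has taken for a name from the list of things; names that differ only in an ending like _2 or _b are one class to them, and where a whole thing is asked for, a point or a joint stands for the part that bears it (a point fixed in the world has none). Each returns a list of dicts, best first, with "conf" (0 to 1); they miss things now and then, are a little off and sometimes report something else, mostly with a low value. They report only what shows in the picture. A call takes as long as a camera call.
- spotter.recognise(label, camera): "bbox" ([centre column, centre row, width, height] in pixels, round what is visible of it).
- spotter.outline_of(label, camera): "mask" (420x560 bool, what is visible of it) and "bbox" ([centre column, centre row, width, height] in pixels, round what is visible of it).
- spotter.landmark_of(label, camera): "at" ([column, row] in pixels: a listed point, or the origin of a listed thing).
The state is a dict: "clock": time; "joint_positions": joint angles; "dq": joint speeds; "joint_efforts": joint torques, N m; "tcp_pos": TCP position; "orientation": TCP orientation; "contact_force": force on the tool from outside, world axes, zero at the start; "wrist_torque": the same for the moment, N m; "width": finger opening in mm; "grip_force": force on a finger pad.
Only numpy, scipy, OpenCV 4.12 (cv2) and the standard library are available. Lean on these libraries where they do the work, as an engineer would, in place of code of your own. Each camera call takes 0.05 s, during which the arm holds its last target. There are 200 camera calls.

## Working session

There is one attempt and no reset: what is moved stays moved. The work goes in short steps, Python scripts to look and compute and a tool call to move; the robot and the scene stay as the last step left them, time stands still between calls to the robot, and variables do not carry over. Pictures are saved under pics/ and viewed, at most 11 in all, crops included, and the job is handed in when it is done.

Besides the shell and the picture viewer there is one more tool, called after ">>>" in YAML: its name, and indented under it one key for each argument. send_rows: Moves the arm, as the interface text tells. Its arguments: {"type":"object","properties":{"series":{"type":"array","items":{"type":"array","items":{"type":"number"}}},"squeeze":{"type":"number"}},"required":["series"]}

```bash
mkdir -p pics; cat > h.py <<'E'
import numpy as np,cv2
from bench import monitor,cams,workorder,spotter
def ray(ci,p):
    f=210/np.tan(np.radians(ci['vfov'])/2);R=np.array(ci['R']);t=np.array(ci['t'])
    d=R.T@np.array([(p[0]-ci['cx'])/f,(p[1]-ci['cy'])/f,1]);return -R.T@t,d
def onz(ci,p,z):
    o,d=ray(ci,p);return o+d*(z-o[2])/d[2]
def proj(ci,X):
    f=210/np.tan(np.radians(ci['vfov'])/2);c=np.array(ci['R'])@X+np.array(ci['t']);return c[:2]/c[2]*f+[ci['cx'],ci['cy']]
E
python3 - <<'E'
from h import *
print(monitor.sense())
for c in ['scene','side','wrist']:
    ci=cams.camera_info(c);im=cams.camera(c);cv2.imwrite(f'pics/{c}0.png',im[:,:,::-1])
    print(c,ci['vfov'],np.round(ray(ci,(280,210)),2))
    for n,z in [('fence',6),('head',81),('knob_top',185),('bit_tip',28),('mark',16),('plate',6),('press',0),('carton',0),('sealant',0)]:
        for r in spotter.landmark_of(n,c)[:1]: print(n,round(r['conf'],2),np.round(r['at'],1),np.round(onz(ci,r['at'],z),1))
E
```

```text
{'clock': 0.0, 'joint_positions': array([-1.48529494e+00,  1.81528132e-01,  1.60798958e+00, -1.75265817e-05,
        1.35380948e+00, -2.06300344e-01]), 'dq': array([ 0.000118  ,  0.00179339, -0.00052711, -0.00010742,  0.00137353,
        0.00068918]), 'joint_efforts': array([-7.06008905e-04, -4.44863605e+01, -3.51342773e+01, -2.95947866e-04,
        8.90868221e-03, -1.07298303e-05]), 'tcp_pos': array([ 165.40720765, -550.43298008,  403.80005991]), 'orientation': array([-3.13989140e+00, -3.38555628e-04,  2.91805232e-01]), 'contact_force': array([-0.87464661, -0.09597803, -0.44002515]), 'wrist_torque': array([ 0.00220095, -0.04213963,  0.00016977]), 'grip_force': 0.0, 'width': 85.42279004267326}
scene 45.53257622462334 [[ 6.9130e+01  6.6010e+02  5.4066e+02]
 [ 6.5000e-01 -6.1000e-01 -4.4000e-01]]
fence 0.83 [290.4 256.2] [689.3  53.3   6. ]
head 0.97 [302.7 233.1] [644.5  63.8  81. ]
knob_top 0.61 [302.3 182.4] [645.2  64.2 185. ]
bit_tip 0.89 [303.4 254.2] [650.9  55.2  28. ]
mark 0.86 [285.9 287. ] [608.7 144.4  16. ]
plate 0.88 [281.4 300.7] [595.  169.2   6. ]
press 0.62 [302.7 267.6] [648.7  59.5   0. ]
carton 0.67 [219.1 252.1] [814.2 139.5   0. ]
sealant 0.5 [284.  297.3] [604.8 153.4   0. ]
side 55.748876155199696 [[ 4.3588e+02 -6.0481e+02  5.4033e+02]
 [ 2.7000e-01  8.4000e-01 -4.6000e-01]]
head 0.97 [277.3 249.7] [644.   64.2  81. ]
knob_top 0.56 [278.3 205. ] [647.2  65.6 185. ]
bit_tip 0.81 [276.8 272.7] [640.   56.4  28. ]
mark 0.84 [253.  253.3] [614.3 162.2  16. ]
plate 0.59 [243.7 252.7] [597.  186.3   6. ]
press 0.7 [279.1 278.3] [649.8  71.3   0. ]
carton 0.91 [328.7 248.2] [804.  148.5   0. ]
sealant 0.78 [365.5 300.4] [795.6 -54.6   0. ]
wrist 58.54996868638166 [[ 2.4016e+02 -5.2847e+02  3.7422e+02]
 [-2.9000e-01 -9.0000e-02 -9.5000e-01]]
```

View pics/scene0.png

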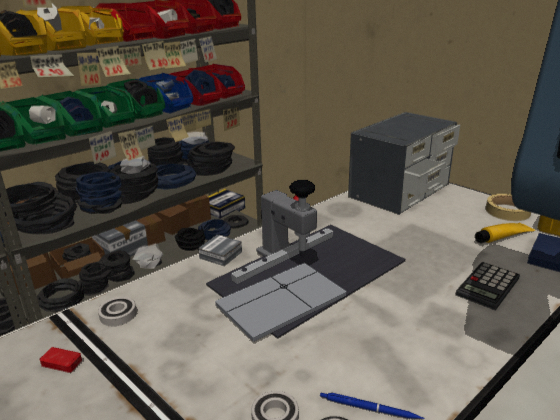

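View pics/side0.png

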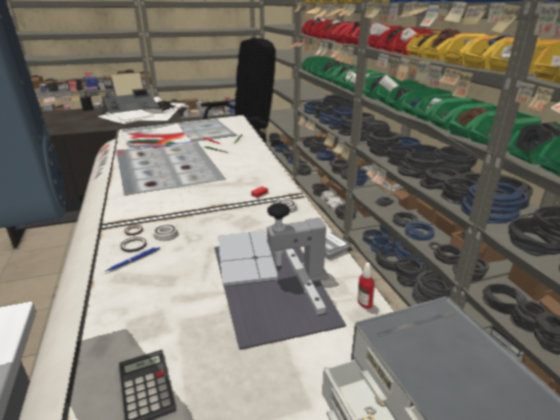

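The scene view shows the plate at roughly (282,300), shifted to the left, with its ring near (285,287). The punch axis is near (303,255), and the fence runs from (233,276) to (333,232). The side view agrees. Next I'll enlarge the scene to pick edges.

```bash
python3 - <<'E'
import cv2
a=cv2.imread('pics/scene0.png')[215:345,200:415]; cv2.imwrite('pics/c1.png',cv2.resize(a,(774,468),interpolation=cv2.INTER_CUBIC))
a=cv2.imread('pics/side0.png')[195:350,205:355]; cv2.imwrite('pics/c2.png',cv2.resize(a,(580,600),interpolation=cv2.INTER_CUBIC))
E
```

```text
(no output)
```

View pics/c1.png

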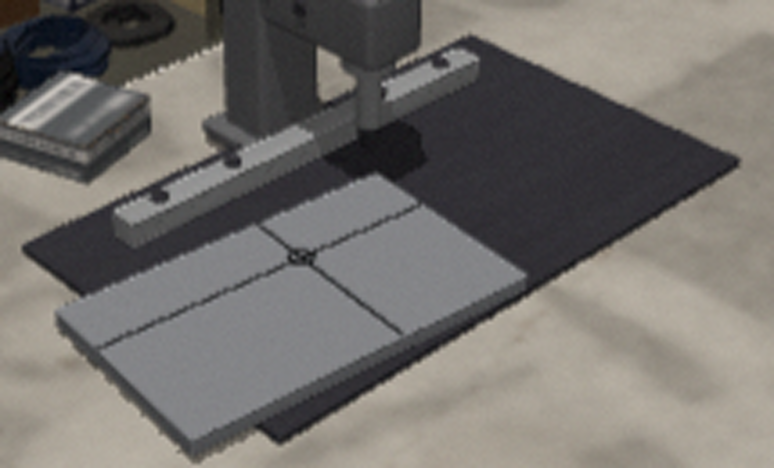

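View pics/c2.png

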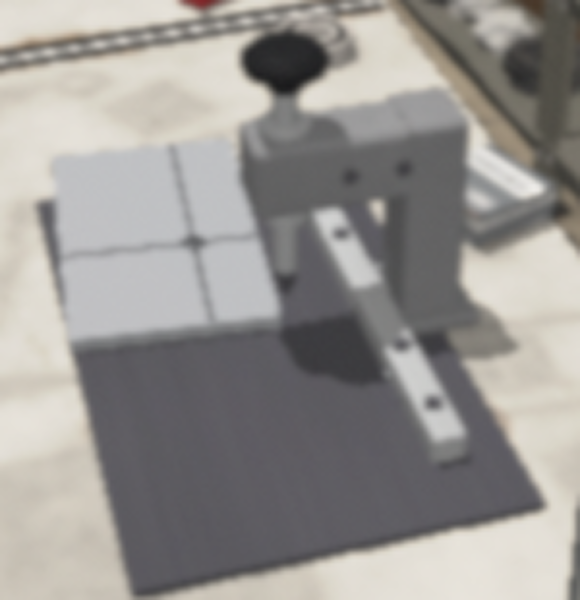

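c1 shows the bed and plate corners, the fence ends and the ring at crop (301,257). c2 shows the same from the other side, with the ring at (193,242). The plate overhangs the left edge of the bed. I'll fit both poses from these picks.

```bash
cat > fit.py <<'E'
from h import *
from scipy.optimize import least_squares
S,D=cams.camera_info('scene'),cams.camera_info('side')
s=lambda u,v:(S,(u/3.6+200-.36,v/3.6+215-.36)); d=lambda u,v:(D,(u/3.867+205-.37,v/3.867+195-.37))
P=[((85,-170,6),s(470,36)),((-120,-170,6),s(740,160)),((-120,170,6),s(280,436)),((85,170,6),s(23,247)),
((-120,170,6),d(38,203)),((-120,-170,6),d(135,590)),((85,-170,6),d(545,505)),((40,130,6),s(133,247)),((40,-130,22),s(479,58)),
((0,0,28),(S,(303.4,254.2))),((0,0,28),(D,(276.8,272.7))),((0,0,81),(S,(302.7,233.1))),((0,0,81),(D,(277.3,249.7))),((0,0,185),(S,(302.3,182.4))),((0,0,185),(D,(278.3,205)))]
Q=[((60,-100,16),s(378,175)),((-60,-100,16),s(527,276)),((-60,100,16),s(195,443)),((60,100,16),s(57,318)),((20,-20,16),s(301,257)),
((-60,100,16),d(52,157)),((-60,-100,16),d(70,345)),((60,-100,16),d(280,325)),((20,-20,16),d(193,242))]
def W(q,X):
    c,n=np.cos(q[2]),np.sin(q[2]);return np.array([q[0]+c*X[0]-n*X[1],q[1]+n*X[0]+c*X[1],X[2]])
def fit(L,x0):
    f=lambda q:np.concatenate([proj(ci,W(q,X))-p for X,(ci,p) in L])
    r=least_squares(f,x0,x_scale=[1,1,.01],loss='soft_l1');print(np.round(r.x,3),np.round(f(r.x),1).reshape(-1,2).tolist());return r.x
E
python3 - <<'E'
from fit import *
p=fit(P,[645,60,.1]);q=fit(Q,[600,160,.1])
print('mark',W(q,(20,-20,16)))
E
```

```text
[ 6.45648e+02  6.34820e+01 -3.80000e-02] [[0.4, -1.1], [0.7, -0.6], [0.1, 0.3], [-0.6, -1.0], [-1.1, -0.9], [-1.4, 0.5], [0.6, -0.9], [0.4, 0.7], [0.5, -0.6], [-1.0, 2.6], [1.5, -2.4], [-0.3, -0.3], [0.9, 0.0], [0.1, -0.2], [-0.4, 0.6]]
[ 5.95432e+02  1.67686e+02 -1.20000e-01] [[-0.5, -1.1], [1.1, -0.7], [-0.1, -0.4], [-0.5, -2.3], [0.6, 0.3], [-1.3, -0.7], [-1.0, -1.3], [0.5, -3.0], [-0.3, 0.0]]
mark [612.89405395 145.43569058  16.        ]
```

>>> send_rows:
  series:
    - [1.5,-1.6,0,0,1]
    - [4,-4.2,0,0,1]
    - [6.8,-7.1,0,0,1]
    - [9.6,-10,0,0,1]
    - [12.4,-12.9,0,0,1]

```text
clock: 1.92
tcp_pos: [247.4, -389.9, 404.6]
orientation: [3.142, -0.0, 0.291]
contact_force: [0.6, -0.3, 1.7]
width: 85.5
grip_force: 0.0
```

>>> send_rows:
  series:
    - [2.8,-2.9,0,0,1]
    - [5.6,-5.8,0,0,1]
    - [8.4,-8.7,0,0,1]
    - [11.2,-11.6,0,0,1]
    - [14,-14.5,0,0,1]

```text
clock: 2.33
tcp_pos: [339.8, -210.5, 405.0]
orientation: [3.141, -0.001, 0.291]
contact_force: [1.2, -0.4, -0.2]
width: 85.3
grip_force: 0.0
```

>>> send_rows:
  series:
    - [2.8,-2.9,0,0,1]
    - [5.6,-5.8,0,0,1]
    - [8.4,-8.7,0,0,1]
    - [11.2,-11.6,0,0,1]
    - [14,-14.5,0,0,1]

```text
clock: 2.75
tcp_pos: [432.2, -31.1, 405.1]
orientation: [3.141, -0.001, 0.292]
contact_force: [-0.0, -0.4, -0.4]
width: 85.3
grip_force: 0.0
```

>>> send_rows:
  series:
    - [2.8,-2.9,0,-0.12,1]
    - [5.6,-5.8,0,-0.24,1]
    - [8.4,-8.7,0,-0.36,1]
    - [11.2,-11.6,0,-0.48,1]
    - [14,-14.5,0,-0.6,1]

```text
clock: 3.17
tcp_pos: [524.7, 148.2, 404.8]
orientation: [3.141, -0.0, 0.898]
contact_force: [0.4, -0.2, -0.2]
width: 85.5
grip_force: 0.0
```

>>> send_rows:
  series:
    - [3.3,-0.7,0,-0.12,1]
    - [6.6,-1.5,0,-0.24,1]
    - [10,-2.2,0,-0.36,1]
    - [13.3,-2.9,0,-0.49,1]
    - [16.6,-3.7,0,-0.61,1]

```text
clock: 3.58
tcp_pos: [600.2, 300.1, 404.5]
orientation: [3.141, 0.0, 1.508]
contact_force: [0.2, -0.5, 0.8]
width: 85.5
grip_force: 0.0
```

>>> send_rows:
  series:
    - [0,0,4,-0.03,1]
    - [0,0,8,-0.03,1]
    - [0,0,12,-0.03,1]
    - [0,0,15.5,-0.03,1]
    - [0,0,18.5,-0.03,1]

```text
clock: 4.0
tcp_pos: [598.7, 298.3, 216.5]
orientation: [-3.139, 0.001, 1.532]
contact_force: [0.3, 0.2, -0.4]
width: 85.4
grip_force: 0.0
```

```bash
python3 - <<'E'
from h import *
s=monitor.sense();print(s['tcp_pos'],s['orientation'],s['contact_force'])
a=cams.camera('scene');b=cams.camera('side')
A=cv2.resize(a[150:345,160:400],(480,390),interpolation=2);B=cv2.resize(b[150:310,200:360],(300,300),interpolation=2)
o=np.zeros((390,780,3),np.uint8);o[:,:480]=A;o[:300,480:]=B
cv2.imwrite('pics/m1.png',o[:,:,::-1])
E
```

```text
[598.68006696 298.29810724 216.47241619] [-3.13899905e+00  8.75322431e-04  1.53212056e+00] [ 0.34207909  0.21296981 -0.36910665]
```

View pics/m1.png

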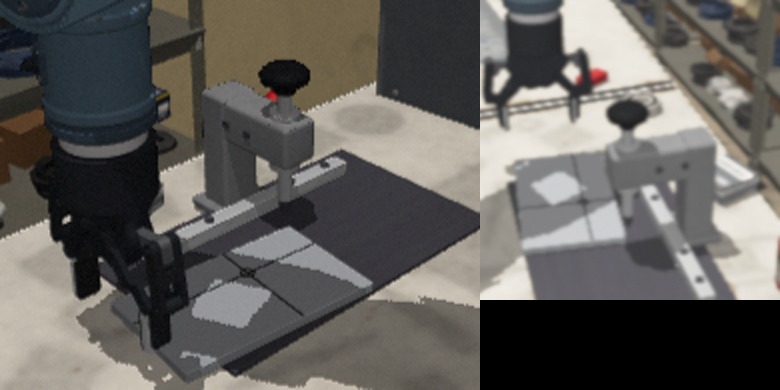

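The picture shows the open gripper off the plate's left end, clear of it. The near fingertip is at about scene pixel (239,324) and the far one at (202,297). From these I get the tip height.

```bash
python3 - <<'E'
from h import *
ci=cams.camera_info('scene')
for sx in (-50,50):
  for z in (43,50,56,60): print(sx,z,proj(ci,np.array([598.7+sx,298.3,z])).round(1))
E
```

```text
-50 43 [240.5 330.6]
-50 50 [240.3 326.9]
-50 56 [240.  323.7]
-50 60 [239.9 321.6]
50 43 [201.6 302.1]
50 50 [201.3 298.6]
50 56 [200.9 295.6]
50 60 [200.7 293.6]
```

>>> send_rows:
  series:
    - [0,0,1.5,0,1]
    - [0,0,3,0,1]
    - [0,0,4,0,1]
    - [0,0,4.3,0,1]
    - [0,0,4.5,0,1]

```text
clock: 4.52
tcp_pos: [599.7, 298.4, 174.6]
orientation: [-3.142, -0.0, 1.532]
contact_force: [0.3, -0.1, 0.1]
width: 85.1
grip_force: 0.0
```

>>> send_rows:
  series:
    - [0,0,0,0,1]
    - [0,0,0,0,1]

```text
clock: 4.68
tcp_pos: [600.1, 298.5, 175.6]
orientation: [3.14, -0.0, 1.532]
contact_force: [-0.4, 0.8, -0.9]
width: 85.8
grip_force: 0.0
```

>>> send_rows:
  series:
    - [0,0,0.3,0,1]
    - [-0.4,0,0.5,0,1]
    - [-0.8,0,0.5,0,1]
    - [-1.2,0,0.5,0,1]
    - [-1.6,0,0.5,0,1]

```text
clock: 5.1
tcp_pos: [599.0, 281.9, 169.8]
orientation: [-3.142, -0.0, 1.531]
contact_force: [-1.8, 3.0, -1.0]
width: 85.6
grip_force: 1.3
```

>>> send_rows:
  series:
    - [-0.4,0,0,0,1]
    - [-0.8,0,0,0,1]
    - [-1.2,0,0,0,1]
    - [-1.6,0,0,0,1]
    - [-2,0,0,0,1]

```text
clock: 5.52
tcp_pos: [598.1, 262.2, 169.7]
orientation: [-3.141, -0.0, 1.532]
contact_force: [-0.3, 2.2, -0.4]
width: 85.0
grip_force: 1.6
```

>>> send_rows:
  series:
    - [-0.5,0,0,0,1]
    - [-1,0,0,0,1]
    - [-1.5,0,0,0,1]
    - [-2,0,0,0,1]
    - [-2.5,0,0,0,1]

```text
clock: 5.93
tcp_pos: [597.4, 236.8, 169.7]
orientation: [3.141, 0.0, 1.532]
contact_force: [-0.3, 3.4, -1.3]
width: 85.6
grip_force: 1.5
```

>>> send_rows:
  series:
    - [-0.5,0,0,0,1]
    - [-1,0,0,0,1]
    - [-1.5,0,0,0,1]
    - [-2,0,0,0,1]
    - [-2.5,0,0,0,1]

```text
clock: 6.35
tcp_pos: [596.3, 211.9, 169.7]
orientation: [3.142, -0.0, 1.532]
contact_force: [0.2, 3.3, -1.2]
width: 85.2
grip_force: 1.6
```

>>> send_rows:
  series:
    - [-0.3,0,0,0,1]
    - [-0.6,0,0,0,1]
    - [-0.8,0,0,0,1]
    - [-1,0,0,0,1]
    - [-1,0,0,0,1]

```text
clock: 6.77
tcp_pos: [595.9, 202.0, 169.7]
orientation: [-3.142, 0.0, 1.532]
contact_force: [0.2, 1.1, -0.1]
width: 85.3
grip_force: 0.4
```

```bash
python3 - <<'E'
from h import *
for c in ['scene','side']:
    ci=cams.camera_info(c);im=cams.camera(c);cv2.imwrite(f'pics/{c}2.png',im[:,:,::-1])
    for n,z in [('mark',16),('bit_tip',28),('plate',6)]:
        for r in spotter.landmark_of(n,c)[:1]: print(n,round(r['conf'],2),np.round(r['at'],1),np.round(onz(ci,r['at'],z),1))
E
```

```text
mark 0.72 [310.5 268.2] [619.5  68.3  16. ]
bit_tip 0.82 [302.3 257.1] [645.   64.4  28. ]
plate 0.75 [308.  283.2] [598.6  97.3   6. ]
mark 0.82 [267.3 272. ] [625.7  80.9  16. ]
bit_tip 0.58 [275.8 273.8] [636.8  53.3  28. ]
plate 0.85 [255.9 273.9] [603.3  95.2   6. ]
```

>>> send_rows:
  series:
    - [0.6,0,0,0,1]
    - [2,0,0,0,1]
    - [2,0,-1.5,0,1]
    - [2,0,-4,0,1]
    - [2,0,-4,0,1]

```text
clock: 7.58
tcp_pos: [598.6, 223.9, 215.1]
orientation: [3.134, -0.002, 1.533]
contact_force: [1.5, 0.0, 0.9]
width: 85.4
grip_force: 0.0
```

>>> send_rows:
  series:
    - [-1.5,-1.5,0,0.12,1]
    - [-3.5,-3.5,0,0.24,1]
    - [-6,-6,0,0.36,1]
    - [-9,-7.5,0,0.48,1]
    - [-12,-8.4,0,0.6,1]

```text
clock: 8.0
tcp_pos: [506.1, 105.9, 210.1]
orientation: [-3.141, 0.0, 0.928]
contact_force: [-0.4, 0.2, -0.5]
width: 85.3
grip_force: 0.0
```

>>> send_rows:
  series:
    - [0,0,0,0.12,1]
    - [0,0,0,0.24,1]
    - [0,0,0,0.36,1]
    - [0,0,0,0.48,1]
    - [0,0,0,0.6,1]

```text
clock: 8.42
tcp_pos: [508.4, 106.1, 210.7]
orientation: [3.141, -0.001, 0.326]
contact_force: [-0.4, 0.5, -0.6]
width: 85.5
grip_force: 0.0
```

>>> send_rows:
  series:
    - [0,0,0,0.12,1]
    - [0,0,0,0.24,1]
    - [0,0,0,0.37,1]
    - [0,0,0,0.37,1]

```text
clock: 8.75
tcp_pos: [508.4, 106.2, 210.5]
orientation: [-3.142, -0.001, -0.042]
contact_force: [-0.3, 0.4, 0.2]
width: 86.0
grip_force: 0.0
```

>>> send_rows:
  series:
    - [0,1.2,1.5,0,1]
    - [0,1.2,3,0,1]
    - [0,1.2,3.8,0,1]
    - [0,1.2,4.1,0,1]
    - [0,1.2,4.1,0,1]

```text
clock: 9.17
tcp_pos: [507.3, 94.1, 168.2]
orientation: [-3.142, 0.001, -0.036]
contact_force: [0.4, -0.2, -0.1]
width: 85.5
grip_force: 0.0
```

>>> send_rows:
  series:
    - [0.4,0,0,0,1]
    - [0.8,0,0,0,1]
    - [1.2,0,0,0,1]
    - [1.6,0,0,0,1]
    - [2,0,0,0,1]

```text
clock: 9.58
tcp_pos: [528.4, 93.1, 169.2]
orientation: [3.142, -0.001, -0.038]
contact_force: [-0.6, 0.8, -0.5]
width: 85.0
grip_force: 0.0
```

>>> send_rows:
  series:
    - [0.4,0,0,0,1]
    - [0.8,0,0,0,1]
    - [1.2,0,0,0,1]
    - [1.6,0,0,0,1]
    - [2,0,0,0,1]

```text
clock: 10.0
tcp_pos: [546.0, 92.5, 168.1]
orientation: [-3.142, 0.007, -0.038]
contact_force: [-9.8, 0.4, 8.6]
width: 85.2
grip_force: 4.9
```

>>> send_rows:
  series:
    - [0,0,-0.2,0,1]
    - [0,0,-0.2,0,1]

```text
clock: 10.17
tcp_pos: [547.2, 92.3, 170.3]
orientation: [-3.142, 0.002, -0.038]
contact_force: [-2.5, 0.6, -0.2]
width: 85.3
grip_force: 1.5
```

```bash
python3 - <<'E'
from h import *
s=monitor.sense();print(s['tcp_pos'],s['orientation'],s['contact_force'])
a=cams.camera('scene');b=cams.camera('side')
A=cv2.resize(a[225:335,210:370],(480,330),interpolation=2);B=cv2.resize(b[190:320,215:345],(390,390),interpolation=2)
A=cv2.resize(A,(410,282));o=np.zeros((390,800,3),np.uint8);o[:282,:410]=A;o[:,410:]=B
cv2.imwrite('pics/m2.png',o[:,:,::-1])
E
```

```text
[547.19603345  92.34504825 170.31133088] [-3.14156262e+00  1.78964285e-03 -3.80737362e-02] [-2.48085431  0.56549924 -0.185014  ]
```

View pics/m2.png

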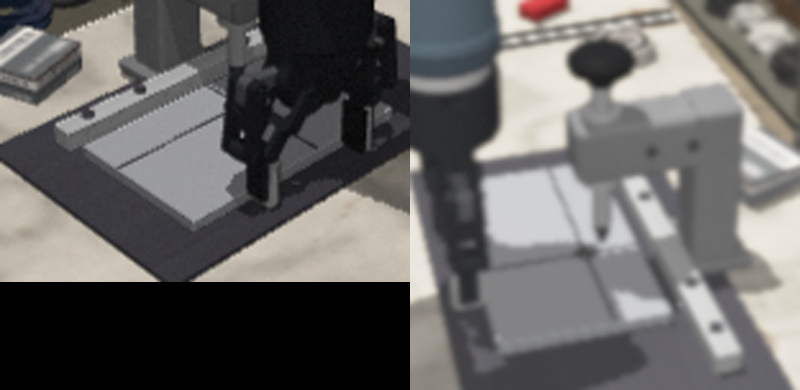

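The picture shows both fingertips on the near edge and the plate about 10 mm short of the fence and parallel to it. I'll push on until the force rises.

>>> send_rows:
  series:
    - [0.2,0,0,0,1]
    - [0.4,0,0,0,1]
    - [0.5,0,0,0,1]
    - [0.6,0,0,0,1]
    - [0.7,0,0,0,1]

```text
clock: 10.68
tcp_pos: [554.6, 92.0, 170.5]
orientation: [3.142, 0.0, -0.038]
contact_force: [-2.4, 0.2, -1.3]
width: 85.6
grip_force: 1.1
```

>>> send_rows:
  series:
    - [0.1,0,0,0,1]
    - [0.2,0,0,0,1]
    - [0.3,0,0,0,1]
    - [0.3,0,0,0,1]

```text
clock: 11.02
tcp_pos: [557.7, 91.9, 170.6]
orientation: [-3.141, 0.0, -0.038]
contact_force: [-2.3, 0.1, -1.8]
width: 85.5
grip_force: 1.2
```

>>> send_rows:
  series:
    - [0.1,0,0,0,1]
    - [0.2,0,0,0,1]
    - [0.3,0,0,0,1]
    - [0.3,0,0,0,1]

```text
clock: 11.35
tcp_pos: [558.9, 92.0, 170.4]
orientation: [3.141, 0.006, -0.038]
contact_force: [-11.8, 0.2, 7.7]
width: 85.3
grip_force: 6.4
```

>>> send_rows:
  series:
    - [0.1,0,0,0,1]
    - [0.2,0,0,0,1]
    - [0.3,0,0,0,1]
    - [0.3,0,0,0,1]

```text
clock: 11.68
tcp_pos: [560.0, 92.0, 170.2]
orientation: [3.141, 0.013, -0.038]
contact_force: [-22.8, -0.3, 17.6]
width: 85.4
grip_force: 11.5
```

>>> send_rows:
  series:
    - [-0.5,0,0,0,1]
    - [-1.5,0,0,0,1]
    - [-3,0,-0.5,0,1]
    - [-5,0,-3,0,1]
    - [-7,0,-6,0,1]

```text
clock: 12.1
tcp_pos: [492.8, 94.1, 230.1]
orientation: [3.142, 0.002, -0.039]
contact_force: [1.0, 0.0, 0.5]
width: 85.4
grip_force: 0.0
```

>>> send_rows:
  series:
    - [-3,0,-3,0,1]
    - [-6,0,-6,0,1]
    - [-9,0,-9,0,1]
    - [-11,0,-12,0,1]
    - [-12,0,-14,0,1]

```text
clock: 12.52
tcp_pos: [372.3, 99.2, 374.0]
orientation: [3.142, -0.006, -0.038]
contact_force: [0.6, -0.0, -0.1]
width: 85.6
grip_force: 0.0
```

```bash
python3 - <<'E'
from h import *
print(monitor.sense()['tcp_pos'])
ims={}
for c in ['scene','side']:
    ci=cams.camera_info(c);ims[c]=cams.camera(c);cv2.imwrite(f'pics/{c}3.png',ims[c][:,:,::-1])
    for n,z in [('mark',16),('bit_tip',28),('plate',6),('knob_top',185)]:
        for r in spotter.landmark_of(n,c)[:1]: print(n,round(r['conf'],2),np.round(r['at'],1),np.round(onz(ci,r['at'],z),1))
A=cv2.resize(ims['scene'][220:320,215:355],(420,300),interpolation=2);B=cv2.resize(ims['side'][190:300,225:340],(380,363),interpolation=2)
o=np.zeros((363,800,3),np.uint8);o[:300,:420]=A;o[:,420:]=B
cv2.imwrite('pics/m3.png',o[:,:,::-1])
E
```

```text
[372.2766655   99.16843251 374.02491244]
mark 0.83 [301.6 261.7] [647.7  63.6  16. ]
bit_tip 0.82 [303.1 257.1] [643.9  63.3  28. ]
plate 0.96 [303.2 275.9] [621.6  86.2   6. ]
knob_top 0.95 [304.5 182.1] [643.2  60.5 185. ]
mark 0.97 [276.9 270.2] [647.8  80.6  16. ]
bit_tip 0.61 [275.1 274.5] [634.7  51.5  28. ]
plate 0.93 [265.1 269.3] [627.5 105.3   6. ]
knob_top 0.77 [279.5 204.7] [649.9  66.1 185. ]
```

View pics/m3.png

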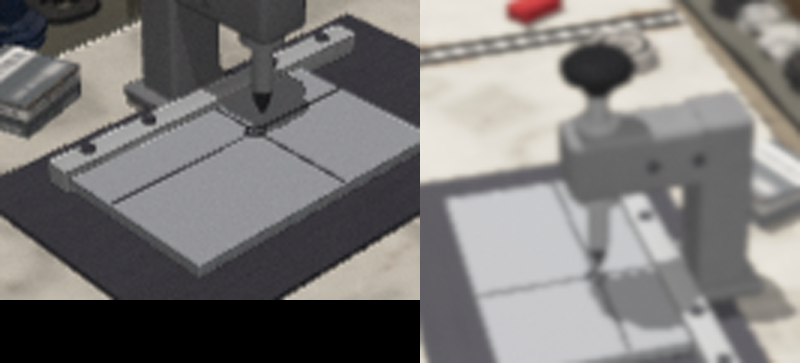

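The ring is nearly under the tip. In the scene view the tip is at (302.3,256) and the ring at (300.3,263.7). In the side view the tip is at (278.9,271.2) and the lines cross at (279.1,274.1). Next I'll compute the residual and get a large zoom.

```bash
cat > rel.py <<'E'
from h import *
def rel(d):
    # d: cam->(tip px, mark px). mark-tip shift in world xy
    A=[];b=[]
    for c,(t,m) in d.items():
        ci=cams.camera_info(c);X=np.array([645.6,63.5,16.]);p0=proj(ci,X);ex=np.array([proj(ci,X+e)-p0 for e in 10*np.eye(3)])/10
        A.append(ex[:2].T);b.append(np.array(m)-t+12*ex[2])
        print(c,'single',np.linalg.solve(A[-1],b[-1]).round(1))
    q=np.linalg.lstsq(np.vstack(A),np.hstack(b),rcond=None)[0]
    c,s=np.cos(.038),np.sin(.038);print('world',q.round(1),'press',np.round([c*q[0]-s*q[1],s*q[0]+c*q[1]],1))
E
python3 - <<'E'
from rel import *
rel({'scene':((302.3,256),(300.3,263.7)),'side':((278.9,271.2),(279.1,274.1))})
a=cv2.imread('pics/scene3.png')[240:280,280:330];b=cv2.imread('pics/side3.png')[250:290,255:305]
cv2.imwrite('pics/m4.png',np.vstack([cv2.resize(x,(375,300),interpolation=cv2.INTER_CUBIC) for x in (a,b)]))
E
```

```text
scene single [-3.4  9. ]
side single [2.1 5.4]
world [0.4 6.2] press [0.1 6.2]
```

View pics/m4.png

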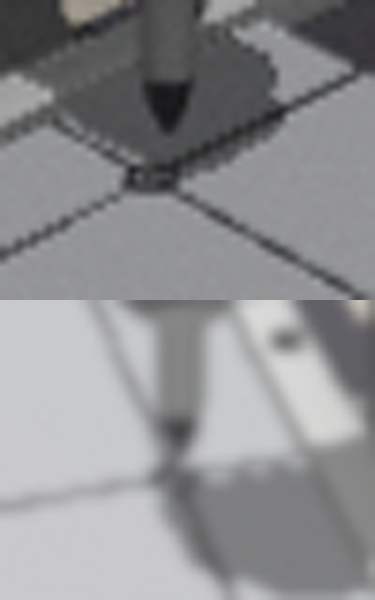

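```bash
python3 - <<'E'
from rel import *
rel({'scene':((302.3,257.9),(300,263.7)),'side':((278.4,270.7),(277.7,273.2))})
E
```

```text
scene single [1.8 4.5]
side single [0.7 7.4]
world [0.7 5.9] press [0.5 6. ]
```

>>> send_rows:
  series:
    - [2,-1.2,0,0,1]
    - [5,-3,0,0,1]
    - [8.3,-4.9,0,0,1]
    - [11.6,-6.8,0,0,1]
    - [15,-8.8,0,0,1]

```text
clock: 13.43
tcp_pos: [528.5, 182.0, 369.3]
orientation: [3.141, 0.002, -0.038]
contact_force: [0.7, -0.5, 1.0]
width: 85.6
grip_force: 0.0
```

>>> send_rows:
  series:
    - [3,-1.8,0,-0.12,1]
    - [5.5,-3.2,0,-0.24,1]
    - [7.4,-4.3,0,-0.36,1]
    - [7.9,-4.7,0,-0.48,1]
    - [7.9,-4.7,0,-0.6,1]

```text
clock: 13.85
tcp_pos: [609.2, 225.9, 368.5]
orientation: [-3.141, 0.002, 0.568]
contact_force: [-1.1, 0.5, 1.0]
width: 85.4
grip_force: 0.0
```

>>> send_rows:
  series:
    - [0,0,2,-0.12,1]
    - [0,0,5,-0.24,1]
    - [0,0,8,-0.36,1]
    - [0,0,11,-0.48,1]
    - [0,0,14,-0.6,1]

```text
clock: 14.27
tcp_pos: [607.5, 225.0, 228.0]
orientation: [-3.14, 0.001, 1.168]
contact_force: [0.5, -0.1, -0.1]
width: 85.5
grip_force: 0.0
```

>>> send_rows:
  series:
    - [0,0,1,-0.12,1]
    - [0,0,2,-0.24,1]
    - [0,0,3,-0.37,1]
    - [0,0,3,-0.37,1]
    - [0,0,3,-0.37,1]

```text
clock: 14.68
tcp_pos: [607.3, 224.9, 199.0]
orientation: [-3.139, 0.001, 1.528]
contact_force: [-0.4, -0.3, -0.7]
width: 85.8
grip_force: 0.0
```

>>> send_rows:
  series:
    - [0,0,1,-0.004,1]
    - [0,0,2,-0.004,1]
    - [0,0,2.7,-0.004,1]
    - [0,0,2.8,-0.004,1]
    - [0,0,2.8,-0.004,1]

```text
clock: 15.1
tcp_pos: [607.2, 225.0, 171.7]
orientation: [-3.14, 0.0, 1.535]
contact_force: [0.7, 0.2, -0.7]
width: 85.8
grip_force: 0.0
```

>>> send_rows:
  series:
    - [-0.6,0,0,0,1]
    - [-1.2,0,0,0,1]
    - [-1.7,0,0,0,1]
    - [-2,0,0,0,1]
    - [-2.1,0,0,0,1]

```text
clock: 15.52
tcp_pos: [607.2, 203.2, 173.1]
orientation: [3.141, 0.0, 1.535]
contact_force: [-0.6, -0.4, 0.4]
width: 85.6
grip_force: 0.0
```

>>> send_rows:
  series:
    - [-0.1,0,0,0,1]
    - [-0.2,0,0,0,1]
    - [-0.3,0,0,0,1]
    - [-0.4,0,0,0,1]
    - [-0.4,0,0,0,1]

```text
clock: 15.93
tcp_pos: [606.8, 200.6, 172.8]
orientation: [3.141, -0.001, 1.536]
contact_force: [0.3, 3.0, 0.5]
width: 85.5
grip_force: 1.7
```

>>> send_rows:
  series:
    - [-0.1,0,0.1,0,1]
    - [-0.2,0,0.1,0,1]
    - [-0.3,0,0.1,0,1]
    - [-0.4,0,0.1,0,1]
    - [-0.4,0,0.1,0,1]

```text
clock: 16.35
tcp_pos: [606.8, 197.3, 172.4]
orientation: [3.14, -0.002, 1.537]
contact_force: [-0.8, 6.3, 2.9]
width: 85.4
grip_force: 3.4
```

>>> send_rows:
  series:
    - [-0.05,0,0,0,1]
    - [-0.1,0,0,0,1]
    - [-0.1,0,0,0,1]

```text
clock: 16.6
tcp_pos: [606.8, 196.3, 172.4]
orientation: [3.14, -0.002, 1.537]
contact_force: [-1.6, 7.0, 2.7]
width: 85.6
grip_force: 3.5
```

```bash
python3 - <<'E'
from rel import *
ims={}
for c in ['scene','side']:
    ims[c]=cams.camera(c);cv2.imwrite(f'pics/{c}5.png',ims[c][:,:,::-1])
    print(c,[np.round(r['at'],1) for n in('mark','bit_tip') for r in spotter.landmark_of(n,c)[:1]])
    ci=cams.camera_info(c);X=np.array([645.6,63.5,28]);print('tip->below px',proj(ci,X-[0,0,12])-proj(ci,X))
a=ims['scene'][240:280,280:330];b=ims['side'][250:290,255:305]
cv2.imwrite('pics/m5.png',np.vstack([cv2.resize(x,(375,300),interpolation=cv2.INTER_CUBIC) for x in (a,b)])[:,:,::-1])
E
```

```text
scene [array([302.9, 261.8]), array([301.9, 254.9])]
tip->below px [2.28424415e-03 5.26327409e+00]
side [array([276.7, 273.9]), array([274.3, 273.2])]
tip->below px [0.03048281 4.49963202]
```

View pics/m5.png

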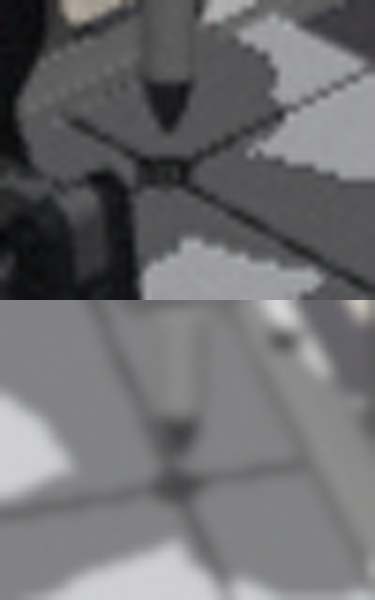

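The tip-to-ring offset is now about (0,5.1) px in the scene view, where 5.3 straight down is expected. In the side view it is (-0.4,4.0) against 4.5. So the ring is within about 1 mm of the tip. I'll back off, rise and close the gripper.

>>> send_rows:
  series:
    - [0.5,0,0,0,1]
    - [2,0,0,0,1]
    - [2.5,0,-1,0,1]
    - [2.5,0,-4,0,1]
    - [2.5,0,-8,0,1]

```text
clock: 17.32
tcp_pos: [605.6, 220.8, 249.0]
orientation: [-3.134, 0.002, 1.537]
contact_force: [0.2, 0.2, -1.1]
width: 85.6
grip_force: 0.0
```

>>> send_rows:
  series:
    - [0,0,-4,0,0.5]
    - [0,0,-8,0,0]
    - [0,0,-12,0,0]
    - [0,0,-14,0,0]
    - [0,0,-15,0,0]

```text
clock: 17.73
tcp_pos: [608.1, 220.8, 407.6]
orientation: [3.134, -0.001, 1.536]
contact_force: [-0.1, -0.1, 0.5]
width: 25.4
grip_force: 0.0
```

>>> send_rows:
  series:
    - [-3,0.7,0,0,0]
    - [-6.5,1.5,0,0,0]
    - [-10,2.3,0,0,0]
    - [-13,3,0,0,0]
    - [-14.5,3.4,0,0,0]

```text
clock: 18.15
tcp_pos: [636.5, 70.9, 400.3]
orientation: [-3.139, 0.001, 1.534]
contact_force: [0.0, 0.7, 0.5]
width: 0.1
grip_force: 0.0
```

```bash
python3 - <<'E'
from fit import *
s=monitor.sense();print(s['tcp_pos'],s['orientation'],s['width'])
for c in ['scene','side']:
    im=cams.camera(c);ci=cams.camera_info(c);cv2.imwrite(f'pics/{c}6.png',im[:,:,::-1])
    for n,z in [('mark',16),('knob_top',185),('plate',6)]:
        for r in spotter.landmark_of(n,c)[:1]: print(c,n,round(r['conf'],2),np.round(r['at'],1),np.round(onz(ci,r['at'],z),1))
A=cv2.imread('pics/scene6.png')[150:320,215:355];B=cv2.imread('pics/side6.png')[150:320,210:350]
cv2.imwrite('pics/m6.png',cv2.resize(np.hstack([A,B]),(790,480),interpolation=2))
E
```

```text
[636.52830062  70.94346721 400.30783606] [-3.13921955e+00  1.28717670e-03  1.53353269e+00] 0.08452601341413683
scene mark 0.61 [301.  261.3] [649.5  63.4  16. ]
scene knob_top 0.83 [304.9 185.4] [632.5  70.7 185. ]
scene plate 0.82 [299.8 275.9] [626.2  90.7   6. ]
side mark 0.74 [280.7 274.4] [651.   63.3  16. ]
side knob_top 0.9 [280.2 204.6] [651.3  66.1 185. ]
side plate 0.92 [263.3 269.6] [623.3 105.5   6. ]
```

View pics/m6.png

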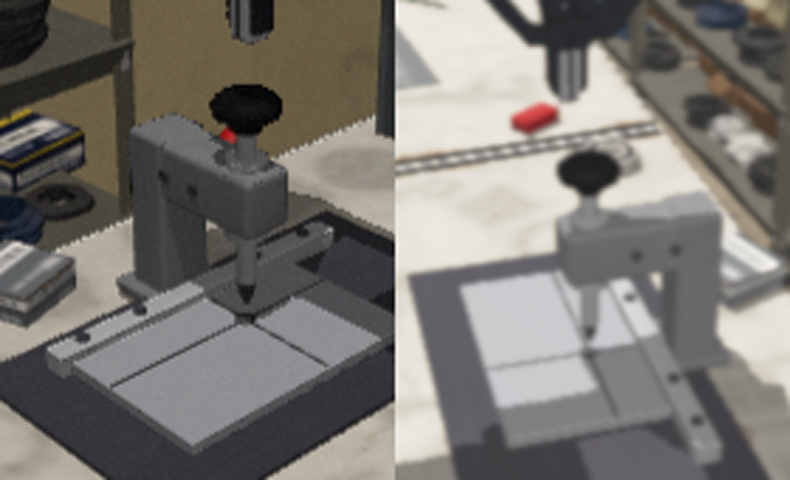

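The plate lies flat along the fence with the ring right under the tip, and the closed gripper is above the knob. Next I'll centre over the knob and come down.

>>> send_rows:
  series:
    - [-0.7,0.9,0.5,0,0]
    - [-0.7,0.9,1.5,0,0]
    - [-0.7,0.9,2.5,0,0]
    - [-0.7,0.9,3.3,0,0]
    - [-0.7,0.9,3.7,0,0]

```text
clock: 18.97
tcp_pos: [644.5, 66.8, 361.9]
orientation: [-3.138, -0.0, 1.536]
contact_force: [0.0, 0.2, -0.3]
width: -0.1
grip_force: 0.0
```

>>> send_rows:
  series:
    - [0,0,0.15,0,0]
    - [0,0,0.3,0,0]
    - [0,0,0.45,0,0]
    - [0,0,0.6,0,0]
    - [0,0,0.75,0,0]

```text
clock: 19.38
tcp_pos: [645.3, 66.7, 357.7]
orientation: [3.14, 0.0, 1.536]
contact_force: [-0.2, 0.4, 1.6]
width: 0.2
grip_force: 0.8
```

Contact is at about 358, so I'll press on about 12 mm.

>>> send_rows:
  series:
    - [0,0,0.2,0,0]
    - [0,0,0.4,0,0]
    - [0,0,0.6,0,0]
    - [0,0,0.75,0,0]
    - [0,0,0.9,0,0]

```text
clock: 19.8
tcp_pos: [645.3, 66.7, 348.4]
orientation: [3.141, 0.0, 1.536]
contact_force: [1.1, 0.1, 1.9]
width: -0.0
grip_force: 1.5
```

>>> send_rows:
  series:
    - [0,0,0.1,0,0]
    - [0,0,0.2,0,0]
    - [0,0,0.3,0,0]
    - [0,0,0.3,0,0]

```text
clock: 20.13
tcp_pos: [645.4, 66.7, 346.1]
orientation: [3.141, 0.0, 1.536]
contact_force: [-0.9, -0.2, 6.8]
width: -0.4
grip_force: 3.2
```

>>> send_rows:
  series:
    - [0,0,0.1,0,0]
    - [0,0,0.15,0,0]
    - [0,0,0.15,0,0]

```text
clock: 20.38
tcp_pos: [645.4, 66.7, 345.7]
orientation: [3.14, 0.0, 1.536]
contact_force: [-2.9, -0.2, 11.3]
width: 0.2
grip_force: 6.0
```

>>> send_rows:
  series:
    - [0,0,-0.3,0,0]
    - [0,0,-0.8,0,0]
    - [0,0,-1.3,0,0]
    - [0,0,-1.8,0,0]
    - [0,0,-3,0,0]

```text
clock: 20.8
tcp_pos: [644.4, 66.7, 372.1]
orientation: [-3.137, -0.0, 1.536]
contact_force: [-0.2, -0.3, -0.4]
width: -0.2
grip_force: 0.0
```

>>> send_rows:
  series:
    - [0,0,-3,0,0]
    - [0,0,-6,0,0]
    - [0,0,-8,0,0]
    - [0,0,-8,0,0]
    - [0,0,-8,0,0]

```text
clock: 21.22
tcp_pos: [645.2, 66.7, 455.8]
orientation: [3.139, 0.0, 1.536]
contact_force: [-0.4, -0.8, -0.6]
width: -0.1
grip_force: 0.0
```

```bash
python3 - <<'E'
from h import *
for c in ['scene','side']:
    cv2.imwrite(f'pics/{c}7.png',cams.camera(c)[:,:,::-1])
A,B=[cv2.imread(f'pics/{c}7.png') for c in('scene','side')]
for c,I in(('scene',A),('side',B)):
    J=cv2.imread(f'pics/{c}6.png');y,x=(254,301) if c=='scene' else (265,278)
    print(c,np.abs(I[230:320,230:340].astype(int)-J[230:320,230:340]).mean(), np.abs(I[y-10:y+15,x-15:x+15].astype(int)-J[y-10:y+15,x-15:x+15]).mean())
cv2.imwrite('pics/m7.png',cv2.resize(np.hstack([A[150:320,215:355],B[150:320,210:350]]),(790,480),interpolation=2))
E
```

```text
scene 3.571818181818182 2.410222222222222
side 4.625521885521885 1.392
```

View pics/m7.png

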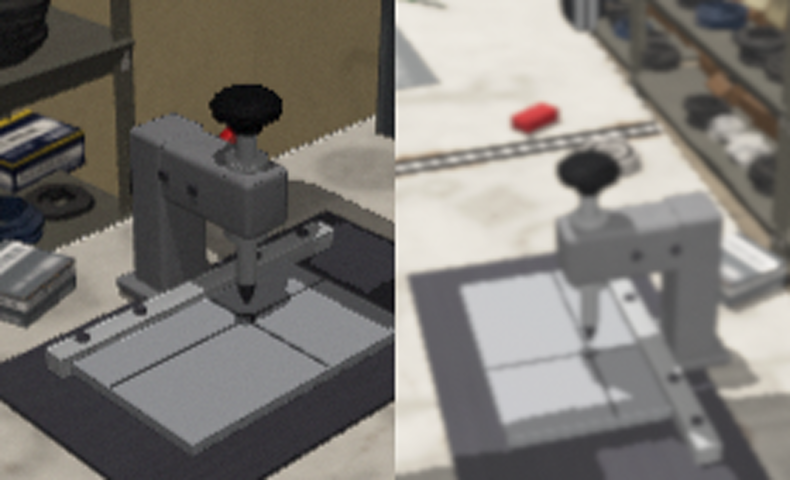

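The punch is back up and the plate hasn't moved: the ring is still under the tip and the gripper is clear.

```bash
python3 -c "
from bench import workorder;print(workorder.job_done())"
```

```text
the job is handed in; nothing more can be done
None
```

The job is handed in, with no verdict returned: the plate lies along the fence with its ring within about 1 mm of the punch line, the knob was pressed to about 11 N, and the punch sprang back up.

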